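Seat a dental model in the datum corner and hold it

ROBOT

A 6-joint arm with a two-finger parallel gripper is mounted at the origin on the work surface. World frame = base frame: x ahead of the robot, y to its left, z up, the work surface at z = 0. Lengths are in m, angles in rad, forces in N, time in s.
With the tool pointing down it reaches from about 0.375 to 0.975 m from the base axis. Payload 3.8 kg.
Tool frame: the origin (TCP) lies on the centre line of the jaws, within the pads' length; the fingertips stand 14 mm ahead of it and the grasp point (between the pads) lies 5 mm behind it; z points along the fingers, x is the direction in which the jaws open and shut, and the axes are right-handed (so a half turn about z gives the same grasp; the last joint's range is limited). The gripper opens to 85 mm and grips with 20 to 120 N. Pads are 22 mm wide; open, the fingers measure 114 mm over their backs; the gripper's body (76 mm by 85 mm) begins 54 mm behind the grasp point. The pads swing forward as they close: fully open they stand 13 mm farther back than shut.
Start: joints at [-1.358, 0.264, 1.604, -0, 1.274, -0.037], TCP at [0.167, -0.654, 0.245] pointing down, gripper open.
Joint ranges: [-2.63, 2.63], [-0.94, 2.18], [0.31, 2.57], [-1.31, 4.45], [0, 2.66], [-2.55, 2.55]. Speed limits (rad/s): [2.57, 2.57, 3.14, 3.14, 3.14, 3.14].

INTERFACE

Orientations are given as a rotation vector (axis times angle).
In Python, from workcell import bot gives the robot as it stands. The module is installed in compiled form; this text tells all that it offers.
- The arm moves only by the tool arm_command, never from a script. Its argument "steps" is one flat list of numbers, 7 for each row, row after row: the shift along the tool's x, y, z in units of 30 mm (1.0 is 30 mm), then the turn, a rotation vector about the tool's x, y, z in units of 6 degrees (1.0 is 6 degrees), then the opening, from 0 (shut) to 1 (fully open). In form: [tx, ty, tz, ax, ay, az, fingers, tx, ty, tz, ax, ay, az, fingers, ...]. A call has 1 to 10 rows; each row shifts and turns the commanded pose from where the row before left it, along the tool's axes as they then stand; what a row does not reach is not made up. A row lasts 1/8 s, in which the tool goes at most 62.5 mm and 10.7 degrees, less where a joint would pass 70% of its speed; a pose out of reach is approached as far as the arm can. A call is refused whole if a number of a shift passes 1 or a number of a turn 1, either way. A call with a gripper value outside its range is refused whole. The fingers move at their own pace and stop on an object; "squeeze" is the grip in N (left out, the last holds). Time passes only in rows, so rows that do not move let the fingers close. It gives the time, the measured TCP pose, the force and the opening at its end, in the units of the state.
- bot.read_state(): the state, without advancing time (a new reading comes with each control period).
- bot.read_camera(name): name is "side" or "top"; returns a dict with "img" (400x640x3 uint8, red, green, blue), "camera_matrix" (3x3 intrinsics, pixels), "pose" (4x4, takes a point from camera to world coordinates). Camera axes: x right, y down, z forward; pixel columns grow to the right and rows downward; lengths in m; the calibration is good to about 2 mm. A picture is of the moment at which its call begins. There is no depth.
- bot.finish_job(): hands the job in, once; it reports no verdict.
The state is a dict: "time": time; "q": joint angles; "joint_vel": joint speeds; "joint_torque": joint torques, N m; "tool_pos": TCP position; "tcp_rot": TCP orientation; "wrist_force": force on the tool from outside, world axes, zero at the start; "torque": the same for the moment, N m; "width": opening from 0.0 (shut) to 1.0 (fully open).
Only numpy, scipy, OpenCV 4.12 (cv2) and the standard library are available. Lean on these libraries where they do the work, as an engineer would, in place of code of your own. Each camera call takes 0.05 s, during which the arm holds its last target.

TASK

Swing the raised side stop of the black datum nest all the way down until it clicks into its detent. Then put the stone dental model flat on the nest plate, front teeth towards the fixed rear stop, and press it squarely into the corner so that it bears against the rear stop and the side stop at once; press firmly but do not ram it, and finish while still holding it pressed there. Leave the other things on the counter where they are.

Things in the scene. Friction and masses are not known exactly. Their poses are not given: they have to be found in the camera images.
- nest: Datum nest: black aluminium plate 150 x 130 x 8 mm fixed to the counter, may be yawed; plate and stops are smooth and slippery. Origin: centre of its underside; x to the rear stop (roughly away from the robot), y to the side stop, z up. Outside the side stop stand its hinge cheek (x +63 mm) and, near its free end (x -45 mm), the post of the spring plunger, both 24 mm high above the counter.
- rear_stop: The fixed rear stop: bare aluminium bar 16 mm thick (x), 100 mm long (y), 10 mm high above the plate, along the nest's far edge. Origin: centre of its underside, on the plate top (8 mm above the counter). Its working face is its -x face, 8 mm from the origin; axes as the nest.
- stop_bar: Side stop: bare aluminium bar 14 mm wide (y), 10 mm thick, hinged on a level axis (nest y) at its end beside the rear stop. Origin on the hinge axis; it runs from 2 to 120 mm along its own -x. Down, it lies flat on the plate, top 18 mm above the counter; its -y face, 7 mm from its mid line, is the working face. The hinge is rigid sideways.
- flip_stop (a joint): Angle of the side stop: 0 = flat down, in its detent; grows as the free end is raised (starts 0.6 to 1.0, limit 1.1). The hinge is stiff enough to stay where it is left. From about 0.09 to 0.05 rad it rides over a spring plunger: about 4 N straight down near the free end; past it the bar is drawn to 0 and stays.
- stop_hinge (a point): Point on the hinge axis of the side stop, middle of the bar's width, 13 mm above the counter; nest x +62, y +50 mm.
- stop_end (a point): Point on the top face of the side stop, 110 mm from the hinge, 10 mm short of its free end: a good place to press it down.
- seat_corner (a point): The corner of the seat: where the planes of the two working faces and the plate top meet (nest x +59, y +43, 8 mm above the counter).
- model: Loose pale yellow stone dental model, 0.14-0.28 kg: base 62 (x) x 44 (y) x 36 mm high, horseshoe of teeth on top (to 44.5 mm, inside the base outline). Origin: centre of underside; +x is the front, where the horseshoe is closed; z up. Grip it across the 44 mm, over 12 mm above its underside, so that fingers clear the 10 mm high stops. Up to 40 N against a stop is safe.
- model_corner (a point): The lower front left corner of the model (model x +31, y +22, z 0 mm), which goes to the seat corner.
- jar: Bystander: squat glass jar with chrome flip lid, 66 mm across, 51 mm high, loose. Origin under its centre.
- mouth_prop: Bystander: teal plastic mouth prop, 44 x 18 x 34 mm, loose. Origin under its centre.
- dish: Bystander: small steel dish 60 mm across, 18 mm high, loose. Origin under its centre.
- dropper: Bystander: small white dropper bottle with black cap, 24 mm across, 60 mm high, loose. Origin under its centre.
- tweezers: Bystander: steel tweezers lying flat, 124 mm long along x, 6 mm high, loose.
- plier_stand: Fixed black stand 70 x 170 mm (x, y) holding three steel pliers upright, to 146 mm above the counter. Origin under its centre.
- height_gauge: Fixed stainless height gauge, base 75 x 60 mm, column to 245 mm above the counter. Origin under its centre.

How it is judged:
By the outcome, as a careful person would: the job done as asked, in the order asked, and still so for the second after the job is handed in, while the arm keeps its last pose, push and grip.
It also fails if it takes over 64 s, if anything falls off the work surface, if the arm or the gripper's body presses on something with over 40 N, if the wrist force passes 120 N, or if a joint passes its speed limit or range.

## Working session

There is one attempt and no reset: what is moved stays moved. The work goes in short steps, Python scripts to look and compute and a tool call to move; the robot and the scene stay as the last step left them, time stands still between calls to the robot, and variables do not carry over. Pictures are saved under pics/ and viewed, and the job is handed in when it is done.

Besides the shell and the picture viewer there is one more tool, called after "Call:" as name(argument=value, ...) on one line, values as JSON. arm_command: Moves the arm, as the interface text tells. Its arguments: {"type":"object","properties":{"steps":{"type":"array","items":{"type":"number"}},"squeeze":{"type":"number"}},"required":["steps"]}

```bash
mkdir -p pics; cat > h.py <<'E'
import numpy as np, cv2
from workcell import bot
def cam(n,save=None):
    c=bot.read_camera(n)
    if save: cv2.imwrite('pics/'+save+'.png',c['img'][:,:,::-1])
    return c
def ray(c,u,v):
    K,T=np.array(c['camera_matrix']),np.array(c['pose'])
    d=T[:3,:3]@np.linalg.solve(K,[u,v,1.]); return T[:3,3],d
def onz(c,u,v,z):
    o,d=ray(c,u,v); return o+d*(z-o[2])/d[2]
def proj(c,p):
    K,T=np.array(c['camera_matrix']),np.array(c['pose'])
    q=K@(T[:3,:3].T@(np.asarray(p,float)-T[:3,3])); return q[:2]/q[2]
E
python3 - <<'E'
from h import *
import pickle
d={}
for n in('side','top'):
    c=cam(n,n+'0'); d[n]=c; print(n,np.round(c['camera_matrix'],1).tolist(),np.round(c['pose'],3).tolist())
pickle.dump(d,open('c0.pkl','wb'))
s=bot.read_state(); print(s)
E
```

```text
side [[374.4, 0.0, 320.2], [0.0, 374.4, 193.9], [0.0, 0.0, 1.0]] [[0.937, -0.237, 0.257, 0.352], [-0.349, -0.664, 0.661, -0.64], [0.014, -0.709, -0.705, 0.745], [0.0, 0.0, 0.0, 1.0]]
top [[376.8, 0.0, 322.6], [0.0, 376.8, 201.8], [0.0, 0.0, 1.0]] [[0.0, -0.994, 0.11, 0.508], [-1.0, -0.001, -0.005, -0.023], [0.005, -0.11, -0.994, 1.05], [0.0, 0.0, 0.0, 1.0]]
{'time': 0.1, 'q': array([-1.35789716e+00,  2.64670205e-01,  1.60525617e+00, -2.97851439e-05,
        1.27371818e+00, -3.68445555e-02]), 'joint_vel': array([ 0.00083586, -0.00187856, -0.00206855,  0.00013682,  0.00047106,
        0.00115824]), 'joint_torque': array([ 2.83033514e-04, -5.16707575e+01, -3.68589664e+01, -8.48839522e-05,
        6.32346535e-03,  1.56612958e-05]), 'tool_pos': array([ 0.16671866, -0.65342006,  0.24408152]), 'tcp_rot': array([-2.47980399,  1.92666278,  0.00249833]), 'wrist_force': array([0.54128964, 0.45241086, 0.21579637]), 'torque': array([ 0.02871113, -0.04069031, -0.00525398]), 'width': 0.9986713179728741}
```

View pics/side0.png

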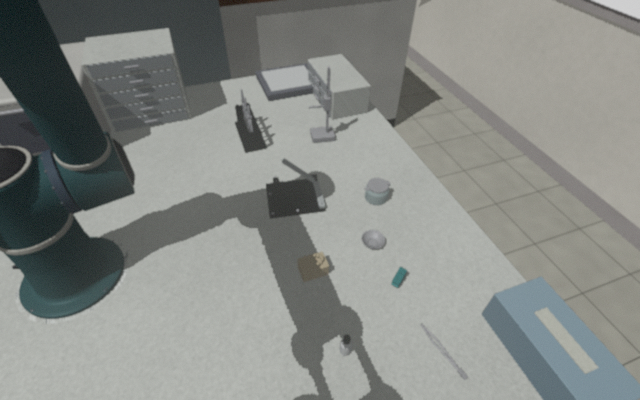

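View pics/top0.png

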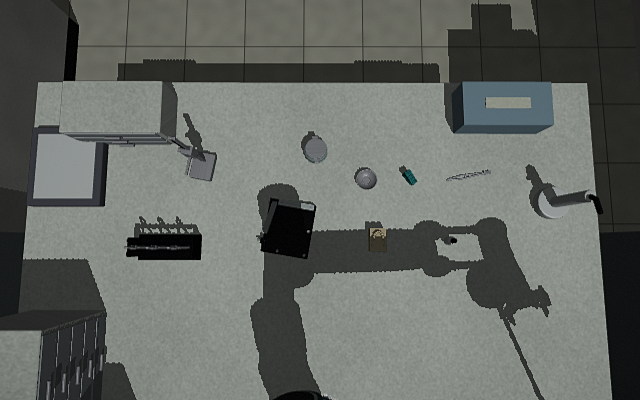

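```bash
python3 - <<'E'
from h import *
import pickle
d=pickle.load(open('c0.pkl','rb'))
def crop(n,x0,y0,x1,y1):
    i=d[n]['img'][y0:y1,x0:x1,::-1].astype(float); i=255*(np.clip(i*1.3/255,0,1))**0.6
    return cv2.resize(i.astype(np.uint8),(800,int(800*(y1-y0)/(x1-x0))),interpolation=cv2.INTER_CUBIC)
cv2.imwrite('pics/ct.png',crop('top',240,180,400,280))
cv2.imwrite('pics/cs.png',crop('side',240,150,400,270))
cv2.imwrite('pics/cs2.png',crop('side',260,240,360,300))
E
```

```text
(no output)
```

View pics/ct.png

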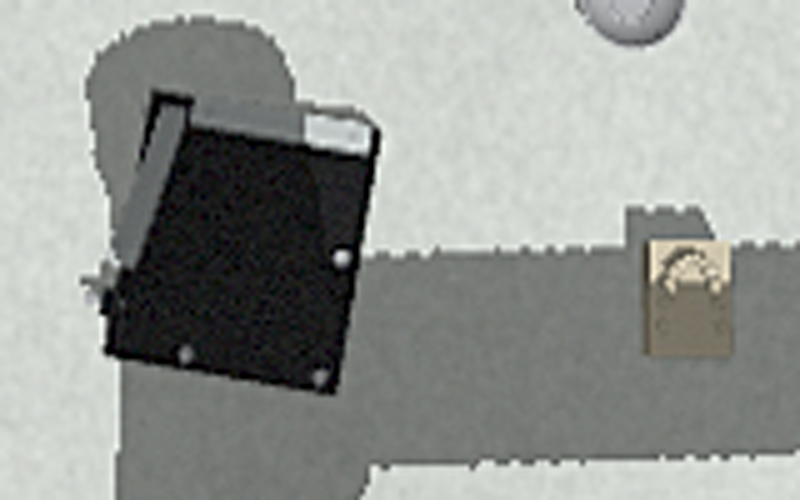

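View pics/cs.png

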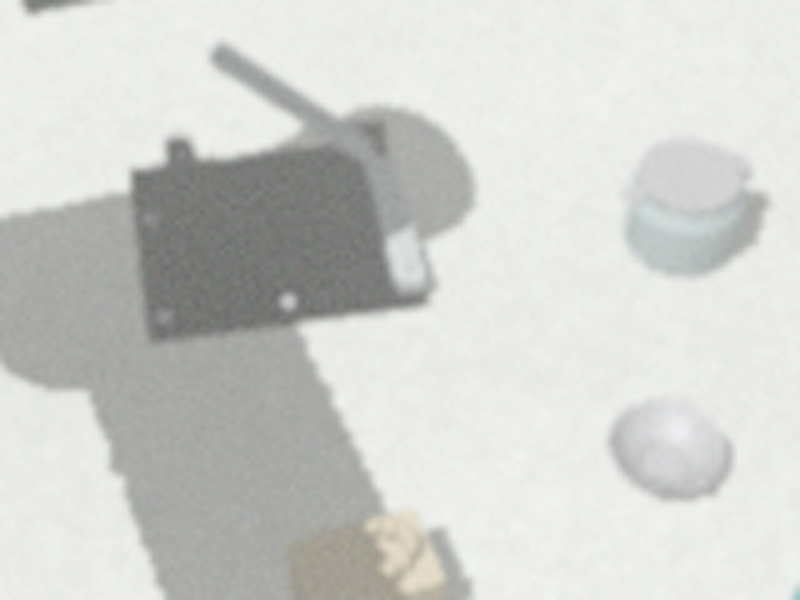

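View pics/cs2.png

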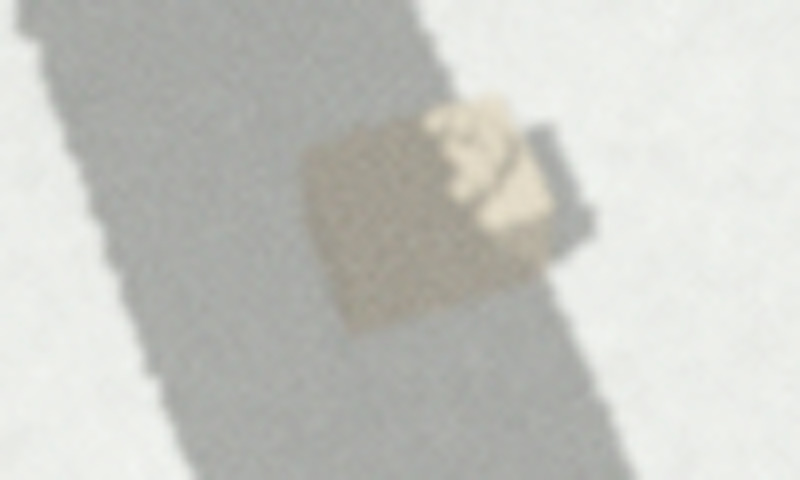

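```bash
cat >> h.py <<'E'
def edge(c,a,b,hw=4,n=25,lo=.08,hi=.92):
    """subpixel line near a->b; returns point,dir, rms (image)"""
    g=cv2.GaussianBlur(c['img'],(0,0),0.7).astype(np.float32).sum(2)
    a,b=np.array(a,float),np.array(b,float); t=(b-a)/np.linalg.norm(b-a); nn=np.array([-t[1],t[0]])
    s=np.linspace(-hw,hw,hw*10+1); P=[]
    for f in np.linspace(lo,hi,n):
        p=a+(b-a)*f; q=p+s[:,None]*nn
        pr=cv2.remap(g,q[:,0].astype(np.float32)[None],q[:,1].astype(np.float32)[None],cv2.INTER_LINEAR)[0]
        gr=np.abs(np.gradient(pr)); gr[gr<.5*gr.max()]=0
        P.append(p+nn*(gr*s).sum()/gr.sum())
    P=np.array(P,np.float32)
    l=cv2.fitLine(P,cv2.DIST_HUBER,0,.01,.01).ravel(); v=l[:2];p0=l[2:]
    r=(P-p0)@np.array([-v[1],v[0]])
    return p0,v,np.sqrt(np.median(r**2))
def inter(e,f):
    A=np.array([e[1],-f[1]]).T; k=np.linalg.solve(A,f[0]-e[0]); return e[0]+e[1]*k[0]
E
python3 - <<'E'
from h import *
import pickle
d=pickle.load(open('c0.pkl','rb'));c=d['top']
P=lambda x,y:(240+(x-.5)/5,180+(y-.5)/5)
near=edge(c,P(105,355),P(338,393)); right=edge(c,P(338,393),P(378,128))
print(near[2],right[2])
C=inter(near,right); Cw=onz(c,*C,.008)
far=onz(c,*P(380,128),.008)
def wdir(e,z):
    a=onz(c,*(e[0]-20*e[1]),z);b=onz(c,*(e[0]+20*e[1]),z);v=(b-a)[:2];return np.degrees(np.arctan2(v[1],v[0]))%180
print('C',Cw,'near ang',wdir(near,.008),'right',wdir(right,.008),'len right',np.linalg.norm(far-Cw))
left=onz(c,*P(105,355),.008);print('near len',np.linalg.norm(left-Cw))
# bar end top
# model top face edges z=.036
L=edge(c,P(647,245),P(645,352),3);R=edge(c,P(731,245),P(732,352),3);N=edge(c,P(648,356),P(730,356),3);F=edge(c,P(650,239),P(728,239),3)
for nm,e in zip('LRNF',(L,R,N,F)): print(nm,wdir(e,.036),e[2])
q=[onz(c,*inter(a,b),.036) for a,b in((L,N),(R,N),(R,F),(L,F))]
print(np.round(q,4)); print(np.mean(q,0))
s=d['side']
# side view model silhouettes: crop cs2 scale 8 offset 260,240
S=lambda x,y:(260+x/8,240+y/8)
for x,y in((300,152),(335,245),(350,335),(548,270)):print(S(x,y),onz(s,*S(x,y),.036),onz(s,*S(x,y),0))
S=lambda x,y:(240+x/5,150+y/5)
print('side plate');
for x,y in((150,340),(135,172),(428,300)):print(onz(s,*S(x,y),.008),onz(s,*S(x,y),0))
E
```

```text
0.061556518 0.051380098
C [0.46554285 0.01476542 0.008     ] near ang 80.3261149110017 right 170.52941618395238 len right 0.14870208633493573
near len 0.12783382770269983
L 174.41382052535823 0.28941324
R 3.2046569560691296 0.14865917
N 88.04929332764318 0.092445344
F 95.60710470376301 0.6274047
[[ 0.4855 -0.1489  0.036 ]
 [ 0.4837 -0.1999  0.036 ]
 [ 0.5504 -0.1962  0.036 ]
 [ 0.5463 -0.1549  0.036 ]]
[ 0.51647167 -0.17497815  0.036     ]
(297.5, 259.0) [ 0.48790633 -0.15572182  0.036     ] [ 0.49480072 -0.13113528  0.        ]
(301.875, 270.625) [ 0.48741008 -0.18874435  0.036     ] [ 4.94279289e-01 -1.65833773e-01 -1.11022302e-16]
(303.75, 281.875) [ 0.48214058 -0.21738054  0.036     ] [ 4.88742343e-01 -1.95923304e-01  1.11022302e-16]
(328.5, 273.75) [ 0.54019534 -0.21651037  0.036     ] [ 0.5497435  -0.19500897  0.        ]
side plate
[0.46565693 0.01102173 0.008     ] [4.66889431e-01 1.80870735e-02 1.11022302e-16]
[0.49084726 0.1377828  0.008     ] [4.92353078e-01 1.46223490e-01 1.11022302e-16]
[ 0.61286603 -0.01148791  0.008     ] [ 0.61569574 -0.00466679  0.        ]
```

```bash
python3 - <<'E'
from h import *
import pickle
d=pickle.load(open('c0.pkl','rb'))
for n,box in(('top',(355,215,400,260)),('side',(285,240,345,290))):
    c=d[n];x0,y0,x1,y1=box
    i=cv2.GaussianBlur(c['img'],(0,0),.6).astype(int)[y0:y1,x0:x1]
    r=(i[...,0]-i[...,2])/(i.sum(2)+1.); m=(r>.05).astype(np.uint8)
    print(n,m.sum(),np.percentile(r,[5,50,95]))
    if n=='top':print('\n'.join(''.join('#' if k else '.' for k in row) for row in m[5:45,5:35]))
    ct=max(cv2.findContours(m,0,cv2.CHAIN_APPROX_NONE)[0],key=cv2.contourArea)
    rc=cv2.minAreaRect(ct);print(rc)
    b=cv2.boxPoints(rc)+[x0,y0]
    for p in b:print(p,onz(c,*p,.036).round(4),onz(c,*p,0).round(4))
    if n=='side':
        ap=cv2.approxPolyDP(cv2.convexHull(ct),1.5,True)[:,0]+[x0,y0];
        for p in ap:print(p,onz(c,*p,.036).round(4),onz(c,*p,0).round(4))
E
```

```text
top 403 [0.         0.00231481 0.09868421]
..............................
..............................
..............................
..............................
..............................
..............................
..............................
..............................
.........#################....
.........#################....
........##################....
........##################....
........##################....
........##################....
........##################....
........##################....
........##################....
........##################....
........##################....
........##################....
........##################....
........##################....
.........#################....
.........#################....
.........#################....
.........#################....
.........#################....
.........#################....
.........#################....
.........#################....
.........#################....
..............................
..............................
..............................
...
[... 675 characters left out ...]
 [ 0.4914 -0.1308  0.    ]
[323.09999847 250.29999733] [ 0.5516 -0.1527  0.036 ] [ 0.5617 -0.128  -0.    ]
[330.40000153 272.19999695] [ 0.5456 -0.2142  0.036 ] [ 0.5555 -0.1926  0.    ]
[303.40000916 281.19999695] [ 0.482  -0.2155  0.036 ] [ 0.4886 -0.194   0.    ]
[322 253] [ 0.5465 -0.159   0.036 ] [ 0.5563 -0.1346  0.    ]
[328 265] [ 0.5475 -0.1946  0.036 ] [ 0.5574 -0.172   0.    ]
[327 272] [ 0.5387 -0.2111  0.036 ] [ 0.5482 -0.1894  0.    ]
[304 279] [ 0.485  -0.2107  0.036 ] [ 0.4917 -0.1889  0.    ]
[299 268] [ 0.4836 -0.18    0.036 ] [ 0.4902 -0.1566 -0.    ]
[299 259] [ 0.4911 -0.1569  0.036 ] [ 0.4982 -0.1324  0.    ]
[315 253] [ 0.5312 -0.1535  0.036 ] [ 0.5403 -0.1288  0.    ]
```

```bash
cat >> h.py <<'E'
from scipy.spatial.transform import Rotation as Ro
YAW=np.radians(-9.55); Cn=np.array([.4655,.0148])
Rn=np.array([[np.cos(YAW),-np.sin(YAW)],[np.sin(YAW),np.cos(YAW)]])
N0=Cn+Rn@[.075,.065]
def nest(x,y,z): return np.array([*(N0+Rn@[x,y]),z])
def go(p,xyaw_deg=None,quiet=False):
    """delta to reach p with tool down & tool x at yaw (mod 180)"""
    s=bot.read_state(); R=Ro.from_rotvec(s['tcp_rot'])
    x=R.as_matrix()[:,0]; cur=np.degrees(np.arctan2(x[1],x[0]))
    if xyaw_deg is None: xyaw_deg=cur
    for k in (-180,0,180,360):
        if abs(xyaw_deg+k-cur)<=90: y=xyaw_deg+k
    T=Ro.from_euler('z',y,degrees=True)*Ro.from_rotvec([np.pi,0,0])
    rv=np.degrees((R.inv()*T).as_rotvec())/6
    t=R.inv().apply(np.asarray(p)-s['tool_pos'])/.03; t2=T.inv().apply(np.asarray(p)-s['tool_pos'])/.03
    print('t',round(s['time'],2),'cur',s['tool_pos'].round(4),'xyaw',round(cur,2),'w',round(s['width'],3),'F',s['wrist_force'].round(1),'M',s['torque'].round(2))
    print('shift units(cur axes)',t.round(2),' (after turn)',t2.round(2),'turn units',rv.round(2),'q6',s['q'][5].round(2))
E
python3 - <<'E'
from h import *
import pickle
d=pickle.load(open('c0.pkl','rb'));c=d['top'];s=d['side']
print('N0',N0)
for p in [(0,0,.008),(-75,65,.008),(-75,-65,.008),(75,65,.008)]:
    p=np.array([p[0]/1e3,p[1]/1e3,p[2]]);print(p,proj(c,nest(*p)).round(1),proj(s,nest(*p)).round(1))
print('bar end hyp top/side')
for a in np.arange(.5,1.11,.1):
    p=nest(.062-.12*np.cos(a)-.005*np.sin(a)*0,.05,.013+.12*np.sin(a)); print(round(a,1),proj(c,p).round(1),proj(s,p).round(1),p.round(3))
go(nest(-.005,.044,.13),90-9.55)
E
```

```text
N0 [0.55024463 0.06645606]
[0.    0.    0.008] [288.3 227.8] [294.4 196.1]
[-0.075  0.065  0.008] [260.1 250.9] [265.3 183.5]
[-0.075 -0.065  0.008] [306.8 258.8] [269.6 217. ]
[0.075 0.065 0.008] [270.  197.3] [316.8 177.4]
bar end hyp top/side
0.5 [264.2 240.2] [275.3 169.2] [0.516 0.123 0.071]
0.6 [264.  237.7] [277.4 166.1] [0.522 0.122 0.081]
0.7 [264.  234.8] [279.8 163.1] [0.529 0.121 0.09 ]
0.8 [264.1 231.5] [282.6 160.2] [0.537 0.119 0.099]
0.9 [264.3 227.8] [285.8 157.6] [0.546 0.118 0.107]
1.0 [264.6 223.8] [289.3 155.1] [0.556 0.116 0.114]
1.1 [265.  219.6] [293.1 152.9] [0.566 0.115 0.12 ]
t 0.1 cur [ 0.1667 -0.6534  0.2441] xyaw -75.69 w 0.999 F [0.5 0.5 0.2] M [ 0.03 -0.04 -0.01]
shift units(cur axes) [-21.49 -18.76   3.85]  (after turn) [-27.25  -8.46   3.8 ] turn units [0.   0.02 3.98] q6 -0.04
```

Call:
arm_command(steps=[-0.9,-0.6,0,0,0,1,0,-0.9,-0.6,0,0,0,1,0,-1,-0.5,0,0,0,1,0,-1,-0.4,0,0,0,1,0,-1,-0.3,0,0,0,0,0,-1,-0.3,0,0,0,0,0,-1,-0.3,0,0,0,0,0,-1,-0.3,0,0,0,0,0,-1,-0.3,0,0,0,0,0,-1,-0.3,0,0,0,0,0], squeeze=60)

```text
time: 1.35
tool_pos: [0.3029, -0.3648, 0.2448]
tcp_rot: [-2.026, 2.401, 0.001]
wrist_force: [1.1, -0.3, -0.0]
width: 0.002
```

```bash
python3 -c "
from h import *
go(nest(-.010,.044,.14),90-9.55)"
```

```text
t 1.35 cur [ 0.3029 -0.3648  0.2448] xyaw -99.7 w 0.002 F [ 1.1 -0.3 -0. ] M [-0.03 -0.05  0.02]
shift units(cur axes) [-17.02  -5.37   3.5 ]  (after turn) [-17.01  -5.41   3.49] turn units [ 0.    0.01 -0.02] q6 0.81
```

Call:
arm_command(steps=[-1,-0.3,0,0,0,0,0,-1,-0.3,0,0,0,0,0,-1,-0.3,0,0,0,0,0,-1,-0.3,0,0,0,0,0,-1,-0.3,0,0,0,0,0,-1,-0.3,0,0,0,0,0,-1,-0.3,0,0,0,0,0,-1,-0.3,0,0,0,0,0,-1,-0.3,0,0,0,0,0,-1,-0.3,0,0,0,0,0])

```text
time: 2.6
tool_pos: [0.442, -0.0844, 0.2449]
tcp_rot: [2.026, -2.401, -0.001]
wrist_force: [0.5, -0.3, -0.2]
width: 0.002
```

Call:
arm_command(steps=[-1,-0.3,0,0,0,0,0,-1,-0.3,0,0,0,0,0,-1,-0.3,0,0,0,0,0,-1,-0.3,0,0,0,0,0,-1,-0.3,0,0,0,0,0,-1,-0.3,0,0,0,0,0,-0.8,-0.4,0,0,0,0,0,0,0,0,0,0,0,0])

```text
time: 3.6
tool_pos: [0.5416, 0.1057, 0.2447]
tcp_rot: [2.028, -2.398, -0.001]
wrist_force: [0.3, -0.1, -0.6]
width: 0.002
```

```bash
python3 -c "
from h import *
go(nest(-.010,.044,.14),90-9.55)
c=cam('side','s1');cam('top','t1')"
```

```text
t 3.6 cur [0.5416 0.1057 0.2447] xyaw -99.57 w 0.002 F [ 0.3 -0.1 -0.6] M [-0.02  0.02  0.04]
shift units(cur axes) [-0.22 -0.17  3.49]  (after turn) [-0.22 -0.17  3.49] turn units [ 0.01 -0.   -0.  ] q6 1.89
```

View pics/s1.png

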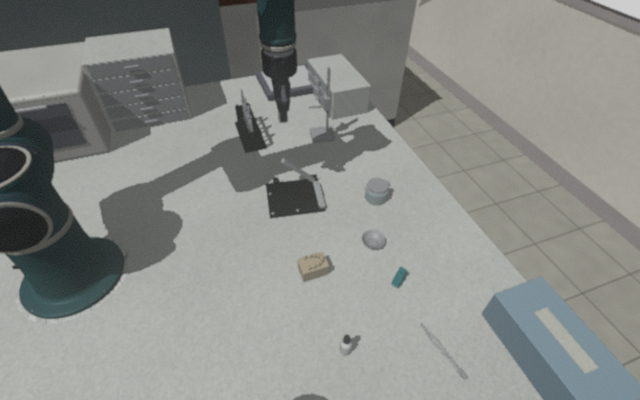

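The gripper is above the nest, and the model at side pixel (314,266) and the bar tip at about (284,160) are now lit. I'll re-measure the model while I have this view.

```bash
python3 - <<'E'
from h import *
import pickle
d={n:bot.read_camera(n) for n in('side','top')};pickle.dump(d,open('c1.pkl','wb'))
def crop(n,x0,y0,x1,y1):
    i=d[n]['img'][y0:y1,x0:x1,::-1]
    return cv2.resize(i,(400,int(400*(y1-y0)/(x1-x0))),interpolation=cv2.INTER_CUBIC)
a=crop('top',355,215,400,260);b=crop('side',290,245,340,295)
cv2.imwrite('pics/m1.png',np.hstack([a,b]))
c=d['top']
x0,y0,x1,y1=355,215,400,260
i=cv2.resize(c['img'][y0:y1,x0:x1],None,fx=4,fy=4,interpolation=cv2.INTER_CUBIC).astype(int)
r=(i[...,0]-i[...,2])/(i.sum(2)+1.);m=cv2.morphologyEx((r>.045).astype(np.uint8),cv2.MORPH_CLOSE,np.ones((5,5)))
ct=max(cv2.findContours(m,0,2)[0],key=cv2.contourArea);rc=cv2.minAreaRect(ct);print(rc)
for p in cv2.boxPoints(rc):
    p=(p+.5)/4-.5+[x0,y0];print(p.round(1),onz(c,*p,.036).round(4),onz(c,*p,0).round(4))
E
```

```text
((89.0, 98.0), (94.0, 72.0), 90.0)
[367.9 227.4] [ 0.5504 -0.1499  0.036 ] [ 0.5519 -0.1544  0.    ]
[385.9 227.4] [ 0.5504 -0.1984  0.036 ] [ 0.5519 -0.2046  0.    ]
[385.9 250.9] [ 0.4877 -0.1972  0.036 ] [ 0.487  -0.2034  0.    ]
[367.9 250.9] [ 0.4877 -0.1491  0.036 ] [ 0.487  -0.1536  0.    ]
```

View pics/m1.png

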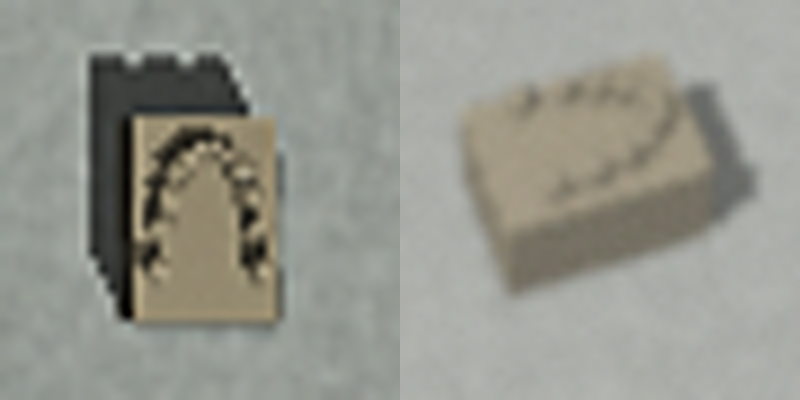

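Call:
arm_command(steps=[-0.2,-0.2,1,0,0,0,0,0,0,1,0,0,0,0,0,0,1,0,0,0,0,0,0,0.5,0,0,0,0,0,0,0,0,0,0,0])

```text
time: 4.42
tool_pos: [0.5472, 0.1088, 0.1393]
tcp_rot: [2.024, -2.4, -0.002]
wrist_force: [0.2, 0.0, 0.1]
width: -0.003
```

Call:
arm_command(steps=[0,0,0.35,0,0,0,0,0,0.05,0.35,0,0,0,0,0,0.05,0.35,0,0,0,0,0,0.05,0.35,0,0,0,0,0,0.05,0.35,0,0,0,0,0,0.05,0.35,0,0,0,0,0,0.05,0.35,0,0,0,0])

```text
time: 5.3
tool_pos: [0.5392, 0.111, 0.066]
tcp_rot: [2.026, -2.401, -0.0]
wrist_force: [0.3, -0.6, 1.1]
width: -0.001
```

```bash
python3 -c "
from h import *
go(nest(-.024,.044,.036),90-9.55)
c=cam('side','s2')
print(proj(c,nest(.062-.12,.05,.018)))
cv2.imwrite('pics/s2c.png',cv2.resize(c['img'][110:240,220:400,::-1],(720,520),interpolation=2))"
```

```text
t 5.3 cur [0.5392 0.111  0.066 ] xyaw -99.68 w -0.001 F [ 0.3 -0.6  1.1] M [ 0.06 -0.    0.  ]
shift units(cur axes) [-0.06  0.19  1.  ]  (after turn) [-0.06  0.19  1.  ] turn units [ 0.   -0.   -0.02] q6 1.9
[271.43455303 183.81271656]
```

View pics/s2c.png

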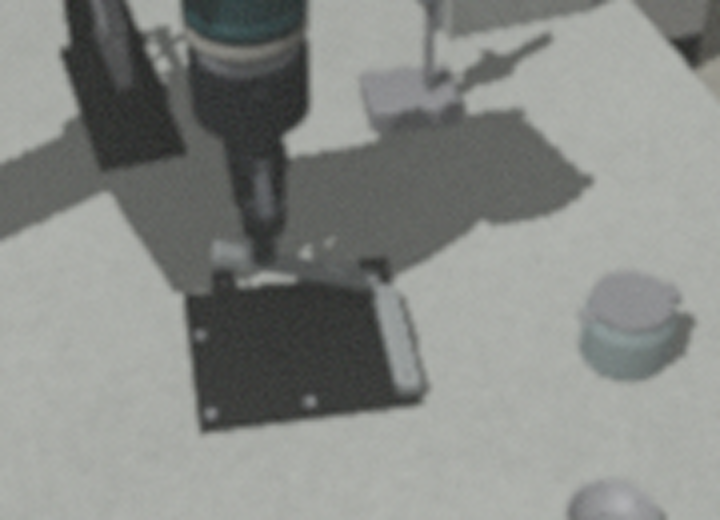

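The bar is moving down under the fingers; its end is at crop (225,250). I'll continue down.

Call:
arm_command(steps=[0,0.05,0.25,0,0,0,0,0,0.05,0.25,0,0,0,0,0,0.05,0.2,0,0,0,0,0,0.04,0.2,0,0,0,0,0,0,0.1,0,0,0,0])

```text
time: 5.98
tool_pos: [0.5338, 0.1119, 0.0369]
tcp_rot: [2.026, -2.401, 0.0]
wrist_force: [-1.3, -0.6, 3.3]
width: 0.003
```

Call:
arm_command(steps=[0,0,0.1,0,0,0,0,0,0,0,0,0,0,0])

```text
time: 6.22
tool_pos: [0.5333, 0.1119, 0.0333]
tcp_rot: [2.025, -2.401, -0.001]
wrist_force: [-0.4, -0.2, 0.4]
width: 0.0
```

Call:
arm_command(steps=[0,0,0.06,0,0,0,0,0,0,0.06,0,0,0,0,0,0,0,0,0,0,0])

```text
time: 6.6
tool_pos: [0.5339, 0.112, 0.0316]
tcp_rot: [2.026, -2.401, -0.0]
wrist_force: [-4.4, -1.2, 10.6]
width: 0.002
```

```bash
python3 -c "
from h import *
go(nest(-.024,.044,.036),90-9.55)"
```

```text
t 6.6 cur [0.5339 0.112  0.0316] xyaw -99.69 w 0.002 F [-4.4 -1.2 10.6] M [-0.03  0.75 -0.03]
shift units(cur axes) [-0.06  0.01 -0.15]  (after turn) [-0.06  0.01 -0.15] turn units [ 0.    0.   -0.02] q6 1.9
```

The detent force peaked and then dropped off, and the bar then resisted with 10.6 N at TCP z 31.6 mm, which means it is flat. I'll lift, check, and head to the model.

Call:
arm_command(steps=[0,0,-0.5,0,0,0,0,0,0,-1,0,0,0,0,0.5,0,-1,0,0,0,0,1,0,-0.5,0,0,-1,1,1,0,0,0,0,-0.8,1,1,0,0,0,0,0,1,1,0,0,0,0,0,1,1,0,0,0,0,0,1,1,0,0,0,0,0,1,0,0,0,0,0,0,1])

```text
time: 7.85
tool_pos: [0.527, -0.084, 0.1208]
tcp_rot: [-2.24, 2.203, -0.002]
wrist_force: [-0.7, 0.2, 0.4]
width: 1.002
```

```bash
python3 -c "
from h import *
go(np.array([.519,-.175,.1]),91)
c=cam('side','s3');t=cam('top','t3')
a=cv2.resize(c['img'][150:230,250:350,::-1],(500,400),interpolation=2)
b=cv2.resize(t['img'][185:265,250:330,::-1],(300,300),interpolation=2)
o=np.zeros((400,800,3),np.uint8);o[:,:500]=a;o[:300,500:]=b
cv2.imwrite('pics/s3c.png',o)
print('down end top/side',proj(t,nest(-.058,.05,.018)),proj(c,nest(-.058,.05,.018)))"
```

```text
t 7.85 cur [ 0.527  -0.084   0.1208] xyaw -89.05 w 1.002 F [-0.7  0.2  0.4] M [ 0.02  0.07 -0.04]
shift units(cur axes) [3.03 0.32 0.7 ]  (after turn) [3.03 0.32 0.69] turn units [-0.01 -0.   -0.01] q6 1.35
down end top/side [266.07991889 245.67420813] [271.43455303 183.81271656]
```

View pics/s3c.png

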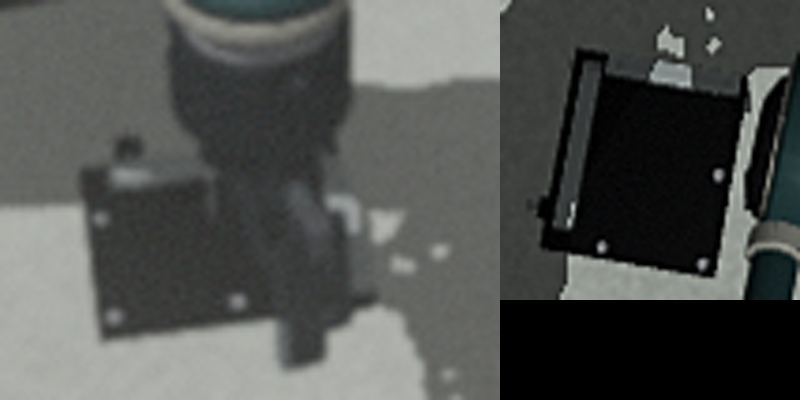

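The side stop lies flat, parallel to the plate edge, with its end at top pixel (267,245) against a predicted (266,246). Next is the grasp.

Call:
arm_command(steps=[1,0.1,0,0,0,0,1,1,0.1,0,0,0,0,1,1,0.12,0,0,0,0,1,0,0,0.5,0,0,0,1,0,0,0.5,0,0,0,1,0,0,0.6,0,0,0,1,0,0,0.6,0,0,0,1,0,0,0.4,0,0,0,1,0,0,0.2,0,0,0,1,0,0,0,0,0,0,1])

```text
time: 9.2
tool_pos: [0.5186, -0.1725, 0.0357]
tcp_rot: [2.243, -2.2, -0.001]
wrist_force: [0.1, 0.4, -0.5]
width: 0.998
```

```bash
python3 -c "
from h import *
go(np.array([.519,-.175,.029]),91)
c=cam('side','s4');t=cam('top','t4')
a=cv2.resize(c['img'][220:310,260:380,::-1],(800,600),interpolation=2)
cv2.imwrite('pics/s4c.png',a)"
```

```text
t 9.2 cur [ 0.5186 -0.1725  0.0357] xyaw -88.89 w 0.998 F [ 0.1  0.4 -0.5] M [-0.03 -0.02  0.02]
shift units(cur axes) [ 0.08 -0.01  0.22]  (after turn) [ 0.08 -0.01  0.22] turn units [0.01 0.   0.02] q6 1.18
```

View pics/s4c.png

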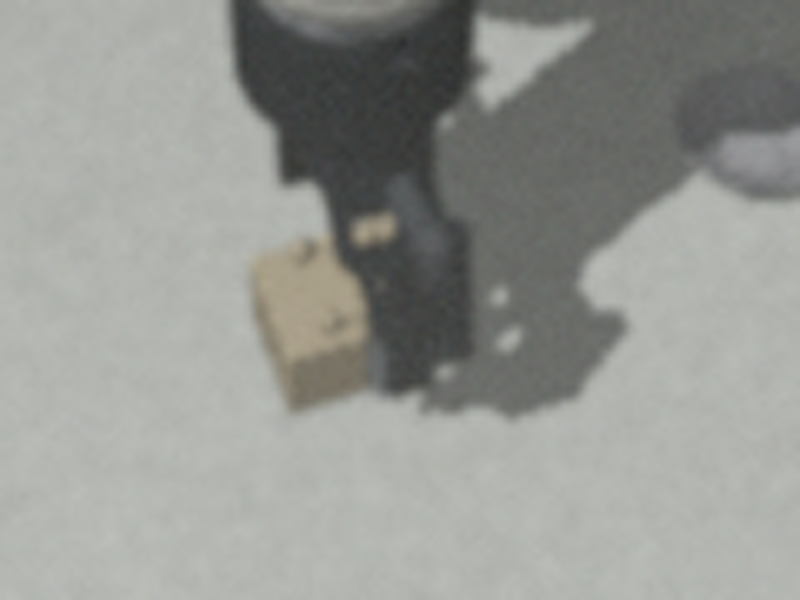

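The jaws straddle the model: pad at crop (400,350), model at (310,320). I'll lower a little and close.

Call:
arm_command(steps=[0.05,0,0.2,0,0,0,1,0,0,0,0,0,0,0.6,0,0,0,0,0,0,0,0,0,0,0,0,0,0,0,0,0,0,0,0,0,0,0,0,0,0,0,0,0,0,0,0,0,0,0], squeeze=60)

```text
time: 10.18
tool_pos: [0.5193, -0.1742, 0.0307]
tcp_rot: [-2.243, 2.199, -0.002]
wrist_force: [-0.2, -0.8, 3.7]
width: 0.496
```

```bash
python3 -c "
from h import *
go(np.array([.519,-.175,.03]),91)"
```

```text
t 10.18 cur [ 0.5193 -0.1742  0.0307] xyaw -88.89 w 0.496 F [-0.2 -0.8  3.7] M [-0.02  0.02 -0.07]
shift units(cur axes) [0.03 0.01 0.02]  (after turn) [0.03 0.01 0.02] turn units [-0.01 -0.    0.02] q6 1.18
```

Call:
arm_command(steps=[0,0,-0.3,0,0,0,0,0,0,-0.7,0,0,0,0,0,0,-0.7,0,0,0,0,0,0,-0.3,0,0,0,0,0,0,0,0,0,0,0])

```text
time: 10.8
tool_pos: [0.5189, -0.1741, 0.0906]
tcp_rot: [-2.243, 2.2, -0.001]
wrist_force: [1.5, 0.0, -2.3]
width: 0.497
```

```bash
python3 -c "
from h import *
go(nest(.0,.01,.06),90-9.55)
c=cam('side','s5');t=cam('top','t5')
print('pred model corners side (x-31,y-22,z0/36)')
s=bot.read_state();p=s['tool_pos']
for dz in(-.0307,.0053): print(proj(c,p+[-.031,-.022,dz]),proj(c,p+[.031,-.022,dz]))
a=cv2.resize(c['img'][190:295,270:390,::-1],(685,600),interpolation=2)
cv2.imwrite('pics/s5c.png',a)"
```

```text
t 10.8 cur [ 0.5189 -0.1741  0.0906] xyaw -88.89 w 0.497 F [ 1.5  0.  -2.3] M [0.   0.01 0.04]
shift units(cur axes) [-8.32 -1.26  1.02]  (after turn) [-8.41  0.3   1.02] turn units [-0.01 -0.    1.78] q6 1.18
pred model corners side (x-31,y-22,z0/36)
[302.51742189 267.36311328] [329.10753628 259.30913627]
[302.18702396 257.59639449] [329.62424452 249.48149997]
```

View pics/s5c.png

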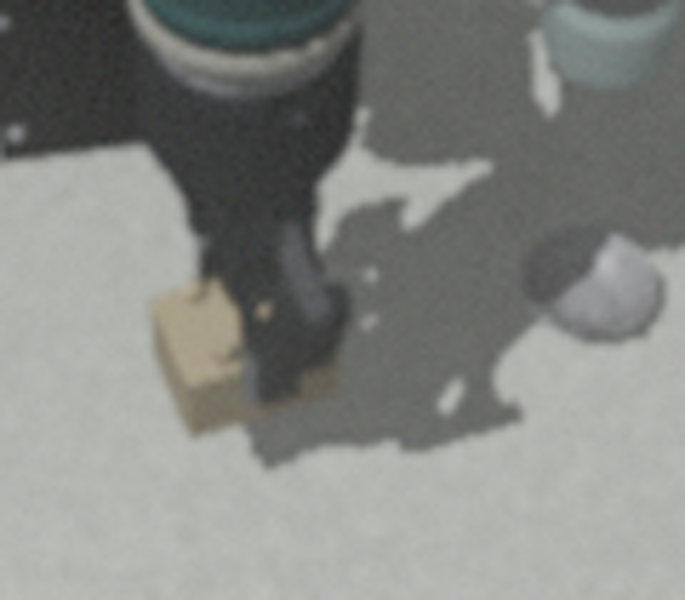

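Call:
arm_command(steps=[-1,-0.1,0,0,0,0.6,0,-1,-0.05,0,0,0,0.6,0,-1,0,0,0,0,0.58,0,-1,0,0,0,0,0,0,-1,0,0,0,0,0,0,-1,0,0,0,0,0,0,-1,0,0,0,0,0,0,-0.7,0,0,0,0,0,0,0,0,0,0,0,0,0])

```text
time: 12.02
tool_pos: [0.5503, 0.0559, 0.0895]
tcp_rot: [2.03, -2.396, -0.001]
wrist_force: [0.6, 0.6, -0.9]
width: 0.499
```

```bash
python3 -c "
from h import *
go(nest(.012,.011,.05),90-9.55)"
```

```text
t 12.03 cur [0.5503 0.0559 0.0895] xyaw -99.44 w 0.499 F [ 0.6  0.6 -0.9] M [-0.02  0.03  0.01]
shift units(cur axes) [-0.71 -0.34  1.32]  (after turn) [-0.71 -0.34  1.32] turn units [ 0.01 -0.    0.02] q6 1.79
```

Call:
arm_command(steps=[-0.35,-0.17,0.3,0,0,0,0,-0.35,-0.17,0.5,0,0,0,0,0,0,0.4,0,0,0,0,0,0,0.2,0,0,0,0,0,0,0.1,0,0,0,0,0,0,0.1,0,0,0,0,0,0,0,0,0,0,0])

```text
time: 12.9
tool_pos: [0.5642, 0.0737, 0.0423]
tcp_rot: [-2.028, 2.399, -0.0]
wrist_force: [0.4, -0.1, -2.0]
width: 0.497
```

```bash
python3 -c "
from h import *
go(nest(.012,.011,.0387),90-9.55)
c=cam('side','s6');t=cam('top','t6')
cv2.imwrite('pics/s6c.png',cv2.resize(c['img'][140:230,250:370,::-1],(800,600),interpolation=2))"
```

```text
t 12.9 cur [0.5642 0.0737 0.0423] xyaw -99.58 w 0.497 F [ 0.4 -0.1 -2. ] M [ 0.02 -0.02 -0.03]
shift units(cur axes) [-0.05  0.02  0.12]  (after turn) [-0.05  0.02  0.12] turn units [-0.    0.   -0.01] q6 1.82
```

View pics/s6c.png

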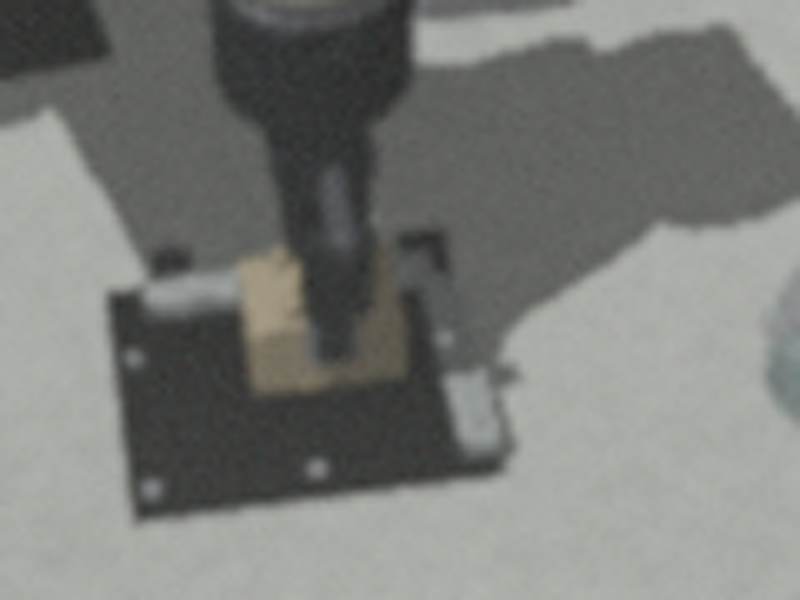

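The model is over the plate, near both stops (crop box 240-410, 260-390), and the finger sits above the model base. I'll lower gently until it touches.

Call:
arm_command(steps=[0,0,0.08,0,0,0,0,0,0,0.04,0,0,0,0,0,0,0,0,0,0,0])

```text
time: 13.38
tool_pos: [0.5643, 0.0739, 0.0387]
tcp_rot: [-2.028, 2.399, -0.0]
wrist_force: [-0.0, -0.3, -0.8]
width: 0.503
```

Call:
arm_command(steps=[0,0,0.03,0,0,0,0,0,0,0,0,0,0,0])

```text
time: 13.62
tool_pos: [0.5646, 0.0739, 0.0387]
tcp_rot: [-2.028, 2.398, -0.001]
wrist_force: [-1.4, -1.1, 5.7]
width: 0.505
```

Call:
arm_command(steps=[-0.1,-0.2,0,0,0,0,0,-0.1,-0.2,0,0,0,0,0,0,-0.05,0,0,0,0,0,0,0,0,0,0,0,0])

```text
time: 14.12
tool_pos: [0.5794, 0.0778, 0.0387]
tcp_rot: [-2.027, 2.398, -0.001]
wrist_force: [-0.7, 0.6, 5.2]
width: 0.501
```

```bash
python3 -c "
from h import *
go(nest(.028,.021,.0387),90-9.55);s=bot.read_state();print('nest-frame F',Rn.T@s['wrist_force'][:2],'p',Rn.T@(s['tool_pos'][:2]-N0))"
```

```text
t 14.12 cur [0.5794 0.0778 0.0387] xyaw -99.57 w 0.501 F [-0.7  0.6  5.2] M [-0.01  0.15 -0.02]
shift units(cur axes) [-0.17 -0.04 -0.  ]  (after turn) [-0.17 -0.04 -0.  ] turn units [-0.02  0.01 -0.  ] q6 1.83
nest-frame F [-0.74973224  0.44383477] p [0.02690473 0.01604081]
```

Push toward the rear stop in 1.5 mm steps until it makes contact.

Call:
arm_command(steps=[0,-0.05,0,0,0,0,0,0,-0.05,0,0,0,0,0,0,0,0,0,0,0,0])

```text
time: 14.5
tool_pos: [0.5811, 0.0774, 0.0387]
tcp_rot: [2.028, -2.399, -0.002]
wrist_force: [-4.8, 0.8, 8.3]
width: 0.501
```

```bash
python3 -c "
from h import *
go(nest(.028,.021,.0387),90-9.55);s=bot.read_state();print('nest-frame F',Rn.T@s['wrist_force'][:2],'p',Rn.T@(s['tool_pos'][:2]-N0))"
```

```text
t 14.5 cur [0.5811 0.0774 0.0387] xyaw -99.57 w 0.501 F [-4.8  0.8  8.3] M [0.15 0.78 0.  ]
shift units(cur axes) [-0.17  0.02 -0.  ]  (after turn) [-0.17  0.02 -0.  ] turn units [ 0.01  0.   -0.  ] q6 1.83
nest-frame F [-4.83705646 -0.03345252] p [0.02858573 0.01587013]
```

Rear stop contact is at x = 28.6 mm, 4.8 N. Now the side stop, with a little more x.

Call:
arm_command(steps=[-0.08,0,0,0,0,0,0,-0.06,-0.02,0,0,0,0,0,-0.05,0,0,0,0,0,0,0,0,0,0,0,0,0])

```text
time: 15.0
tool_pos: [0.5818, 0.0817, 0.0386]
tcp_rot: [2.027, -2.397, -0.001]
wrist_force: [-6.8, -2.5, 11.8]
width: 0.502
```

```bash
python3 -c "
from h import *
go(nest(.028,.021,.0387),90-9.55);s=bot.read_state();print('nest-frame F',Rn.T@s['wrist_force'][:2],'p',Rn.T@(s['tool_pos'][:2]-N0))"
```

```text
t 15.0 cur [0.5818 0.0817 0.0386] xyaw -99.56 w 0.502 F [-6.8 -2.5 11.8] M [-0.5   1.06 -0.1 ]
shift units(cur axes) [-0.02  0.02 -0.  ]  (after turn) [-0.02  0.02 -0.  ] turn units [ 0.02 -0.02 -0.  ] q6 1.84
nest-frame F [-6.29172318 -3.55236179] p [0.02860593 0.02031158]
```

Call:
arm_command(steps=[-0.04,-0.04,0,0,0,0,0,-0.04,-0.03,0,0,0,0,0,0,0,0,0,0,0,0,0,0,0,0,0,0,0])

```text
time: 15.5
tool_pos: [0.5821, 0.0831, 0.0386]
tcp_rot: [2.024, -2.393, -0.005]
wrist_force: [-13.0, -5.2, 16.9]
width: 0.502
```

```bash
python3 -c "
from h import *
go(nest(.028,.021,.0387),90-9.55);s=bot.read_state();print('nest-frame F',Rn.T@s['wrist_force'][:2],'p',Rn.T@(s['tool_pos'][:2]-N0))"
```

```text
t 15.5 cur [0.5821 0.0831 0.0386] xyaw -99.56 w 0.502 F [-13.   -5.2  16.9] M [-0.86  1.97 -0.12]
shift units(cur axes) [ 0.02  0.02 -0.  ]  (after turn) [ 0.02  0.02 -0.  ] turn units [ 0.07 -0.03 -0.  ] q6 1.84
nest-frame F [-11.92034149  -7.31002297] p [0.02867498 0.02165506]
```

Call:
arm_command(steps=[-0.04,0,-0.01,0,0,0,0,-0.04,0,-0.01,0,0,0,0,0,0,0,0,0,0,0,0,0,0,0,0,0,0])

```text
time: 16.0
tool_pos: [0.5822, 0.0835, 0.0388]
tcp_rot: [2.023, -2.391, -0.002]
wrist_force: [-13.1, -12.5, 15.6]
width: 0.504
```

```bash
python3 -c "
from h import *
go(nest(.028,.021,.0387),90-9.55);s=bot.read_state();print('nest-frame F',Rn.T@s['wrist_force'][:2],'p',Rn.T@(s['tool_pos'][:2]-N0))
c=cam('side','s7');t=cam('top','t7')
cv2.imwrite('pics/s7c.png',cv2.resize(c['img'][140:230,250:370,::-1],(800,600),interpolation=2))
cv2.imwrite('pics/t7c.png',cv2.resize(t['img'][180:270,240:340,::-1],(660,600),interpolation=2))"
```

```text
t 16.0 cur [0.5822 0.0835 0.0388] xyaw -99.52 w 0.504 F [-13.1 -12.5  15.6] M [-2.03  1.88 -0.17]
shift units(cur axes) [0.04 0.02 0.  ]  (after turn) [0.04 0.02 0.  ] turn units [ 0.07 -0.06  0.  ] q6 1.84
nest-frame F [-10.85151084 -14.52107783] p [0.02871405 0.02211737]
```

View pics/s7c.png

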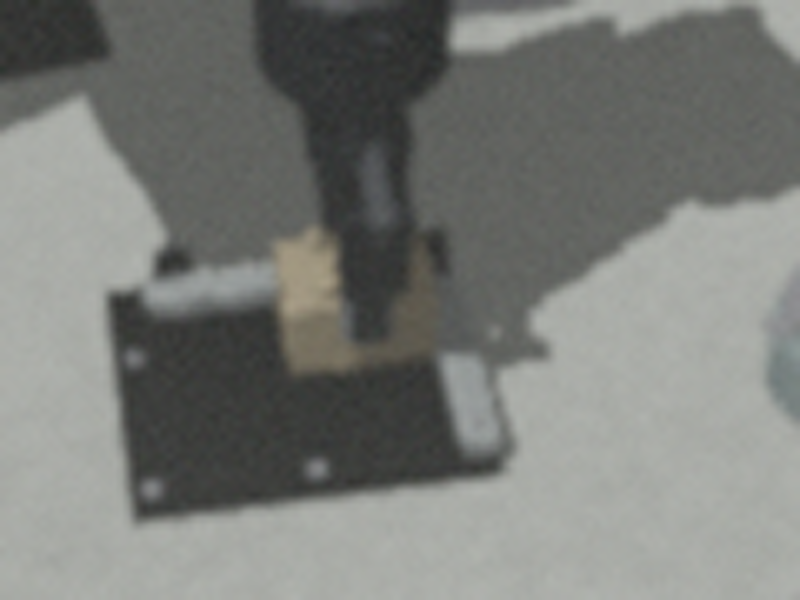

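View pics/t7c.png

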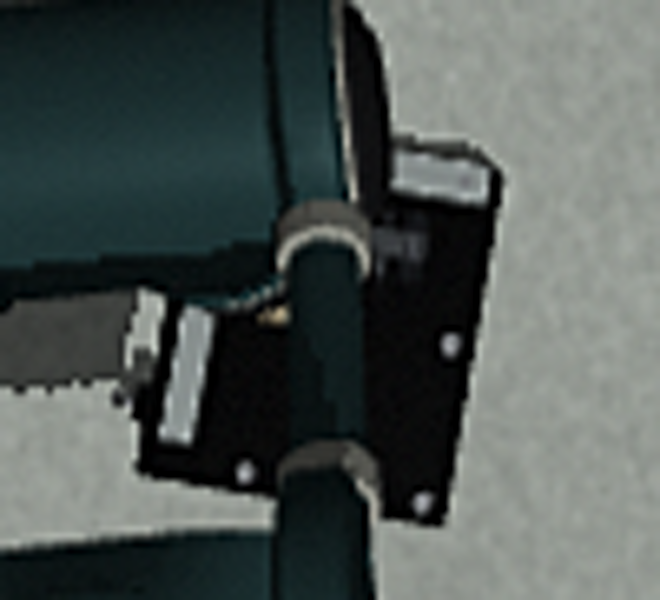

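Both stops react now: nest-frame forces are -10.9 and -14.5 N. The model is flat against both bars in the picture. I'll trim the roughly 0.5° tool tilt from compliance and probe yaw for squareness.

Call:
arm_command(steps=[0,0,0,0.08,-0.07,0,0,0,-0.03,0,0,0,0,0,0,0,0,0,0,0,0,0,0,0,0,0,0,0])

```text
time: 16.6
tool_pos: [0.5821, 0.0834, 0.0386]
tcp_rot: [2.029, -2.398, -0.001]
wrist_force: [-14.6, -12.7, 18.1]
width: 0.501
```

```bash
cat > st.py <<'E'
from h import *
go(nest(.028,.021,.0387),90-9.55);s=bot.read_state();print('nest-frame F',Rn.T@s['wrist_force'][:2],'p',Rn.T@(s['tool_pos'][:2]-N0))
E
python3 st.py; python3 -c "
from h import *
c=bot.read_camera('side');print(proj(c,nest(-.003,-.001,.008)),proj(c,nest(.059,-.001,.008)))"
```

```text
t 16.6 cur [0.5821 0.0834 0.0386] xyaw -99.51 w 0.501 F [-14.6 -12.7  18.1] M [-2.2   2.37 -0.2 ]
shift units(cur axes) [ 0.03  0.02 -0.  ]  (after turn) [ 0.03  0.02 -0.  ] turn units [0.01 0.   0.01] q6 1.84
nest-frame F [-12.25471238 -14.95464649] p [0.02862753 0.02195994]
[293.4056381  196.51132764] [315.43207547 193.74629944]
```

Call:
arm_command(steps=[0,0,0,0,0,0.15,0,0,0,0,0,0,0,0,0,0,0,0,0,0,0])

```text
time: 17.02
tool_pos: [0.5821, 0.0834, 0.0386]
tcp_rot: [2.013, -2.41, -0.001]
wrist_force: [-14.1, -10.9, 18.5]
width: 0.499
```

```bash
python3 st.py
```

```text
t 17.02 cur [0.5821 0.0834 0.0386] xyaw -100.25 w 0.499 F [-14.1 -10.9  18.5] M [-2.08  2.4   0.71]
shift units(cur axes) [ 0.03  0.02 -0.  ]  (after turn) [ 0.03  0.02 -0.  ] turn units [ 0.01 -0.   -0.12] q6 1.85
nest-frame F [-12.07677956 -13.04109125] p [0.02857179 0.02197724]
```

Call:
arm_command(steps=[0,0,0,0,0,-0.3,0,0,0,0,0,0,0,0,0,0,0,0,0,0,0])

```text
time: 17.4
tool_pos: [0.582, 0.0831, 0.0386]
tcp_rot: [2.046, -2.383, -0.002]
wrist_force: [-16.0, -12.5, 19.1]
width: 0.501
```

```bash
python3 st.py
```

```text
t 17.4 cur [0.582  0.0831 0.0386] xyaw -98.69 w 0.501 F [-16.  -12.5  19.1] M [-2.37  2.44 -0.62]
shift units(cur axes) [ 0.02  0.02 -0.  ]  (after turn) [ 0.02  0.02 -0.  ] turn units [0.01 0.   0.14] q6 1.82
nest-frame F [-13.68190847 -15.01118799] p [0.02853378 0.02171106]
```

The moment is symmetric around xyaw ≈ -99.65 (Mz +0.71 and -0.62 at about ±0.8°), so I'll return there, the flush angle, and firm up slightly.

Call:
arm_command(steps=[0,0,0,0,0,0.18,0,-0.03,-0.03,0,0,0,0,0,0,0,0,0,0,0,0,0,0,0,0,0,0,0,0,0,0,0,0,0,0])

```text
time: 18.02
tool_pos: [0.5822, 0.0834, 0.0386]
tcp_rot: [2.025, -2.398, -0.002]
wrist_force: [-17.8, -14.0, 22.1]
width: 0.5
```

```bash
python3 st.py; python3 -c "
from h import *
c=cam('side','s8')
cv2.imwrite('pics/s8c.png',cv2.resize(c['img'][160:220,270:350,::-1],(800,600),interpolation=2))"
```

```text
t 18.02 cur [0.5822 0.0834 0.0386] xyaw -99.64 w 0.5 F [-17.8 -14.   22.1] M [-2.46  2.81  0.04]
shift units(cur axes) [ 0.04  0.02 -0.  ]  (after turn) [ 0.04  0.02 -0.  ] turn units [ 0.03 -0.01 -0.02] q6 1.84
nest-frame F [-15.24928368 -16.77410355] p [0.02868535 0.02205073]
```

View pics/s8c.png

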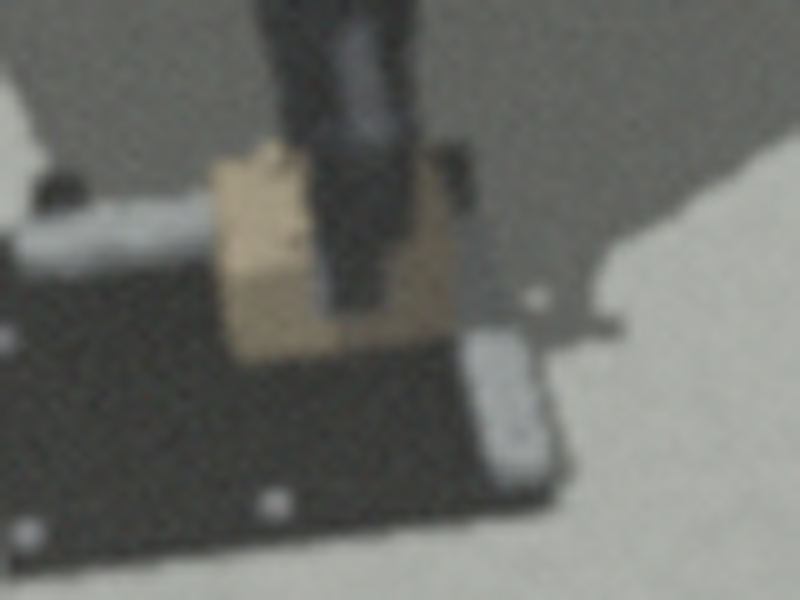

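```bash
python3 -c "
from h import *
print(bot.finish_job())"
```

```text
the job is handed in; nothing more can be done
None
```

I swung the side stop down into its detent, seated the model in the corner of the nest, and handed the job in at about 18 s with the arm still pressing it there.

- **Side stop:** The pressing force rose to about 3 N and then dropped away, which I took as the click. A further press met firm resistance (10.6 N) with the fingertips within half a millimetre of the bar's flat-down height. The top view showed the bar parallel to the plate edge, with its end within about 1 pixel of the predicted spot.
- **Model:** I gripped it across the 44 mm width, front teeth towards the rear stop, and lowered it onto the plate. I then pressed it against the rear stop first and the side stop second.
- **Last readings:**
  - The push was about 15 N on the rear stop and 17 N on the side stop.
  - The downward force was 22 N and tool tilt was under 0.2°.
  - The twisting moment was close to zero (0.04 N m). Turning slightly either way raised an opposing moment, so I took the model to be square in the corner.
  - The side camera showed no visible gap at the rear stop. The model's lower near corner was within about 0.6 pixel of where a seated model should be.

- **Limits of the checks:** The arm hid the seated corner from the top camera, so the contact at the side stop rests on the forces and the side view. The downward force also rose from 6 to 22 N as I pushed sideways. I put that down to flex in the arm and left it.
- **Other items:** I did not touch anything else on the counter, but I made no separate final check of those items.

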